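# Seat the tube strip in the heater

### The job

On the small white block heater, press down the front of the clear cover to pop it open, then push the tube strip that stands proud in the block fully down home with a fingertip, and press the cover shut again until it latches. Only press and push: do not pull or lift the strip, and leave everything else on the bench where it is.

Things in the scene. Friction and masses are not known exactly. Their poses are not given: they have to be found in the camera images.
- heater: white block heater fixed to the bench, 225 deep (x) x 170 wide (y) x 86 mm high, with a lower front part 56 mm high that carries the panel. Origin at the centre of its underside, x towards its back, y to its left, z up
- cover (a joint): angle (rad) of the clear cover, hinged at its back edge: 0 = shut and latched, positive = front edge up, about 1.2 = popped open and at rest (sprung, can be pushed back to 1.6), -0.075 = bottomed. Push-push latch: pressed past -0.045 and let go, a latched cover is released and springs up in about a second (keep the finger out of its way), an open one latches at 0
- cover_pad (a point): centre of the top of the grey ribbed press pad, 24 x 56 mm, at the front edge of the cover, 101 mm in front of the hinge line and 28 mm above it when shut, flush with the top face; moves with the cover. From shut it goes down 4.5 mm to work the latch and bottoms firmly at 7.5 mm; the spring resists with about 3 N there
- cover_hinge (a point): middle of the hinge line (along the heater's y), 80 mm behind the heater's origin and 88 mm above its underside; fixed. The cover is a shallow box 115 deep x 134 wide x 28 mm high, its outer top face 28 mm above this line when shut; open, it stands up with that face looking back and up, and its front edge about 110 mm above the line
- strip (a joint): how far (m) the tube strip stands proud of the block: 0 = fully home (firm stop); starts 0.008 to 0.012. It slides straight down against 3.5 N of friction plus 15 N per m/s, and stays where it is left
- strip_top (a point): centre of the top of the row of eight white caps of the tube strip, 74 long (heater's y) x 11 mm wide, 9 mm above the block when home, 85 mm in front of the hinge line; it stands under the shut cover and is reached from above once the cover is open
- spare_strip: bystander, to be left alone: a loose white strip of eight small tubes, 74 long x 11 x 20 mm high, lying on the bench; origin at the centre of its underside
- tube_rack: bystander, to be left alone: white tube rack, 75 x 110 x 52 mm; origin at the centre of its underside
- vial: bystander, to be left alone: small glass vial with a black cap standing on the low front part of the heater, diameter 22, height 40 mm; origin at the centre of its underside
- reagent: bystander, to be left alone: amber bottle, diameter 48, height 110 mm; origin at the centre of its underside
- jar: bystander, to be left alone: small capped jar, diameter 44, height 60 mm; origin at the centre of its underside
- tip_box: bystander, to be left alone: pipette tip box, 83 x 118 x 57 mm; origin at the centre of its underside
- well_plate: bystander, to be left alone: flat white well plate, 85 x 127 x 14 mm; origin at the centre of its underside
- marker_block: bystander, to be left alone: black marker pen lying on the bench, 110 long, 14 mm thick; origin at the centre of its underside

How it is judged:
By the outcome, as a careful person would: the job done as asked, in the order asked, and still so for the second after the job is handed in, with the robot touching nothing.
It also fails if it takes over 45 s, if anything falls off the work surface, if the arm or the gripper's body presses on something with over 40 N, if the wrist force passes 120 N, or if a joint passes its speed limit or range.

### The arm

A 6-joint arm with a two-finger parallel gripper is mounted at the origin on the work surface. World frame = base frame: x ahead of the robot, y to its left, z up, the work surface at z = 0. Lengths are in m, angles in rad, forces in N, time in s.
With the tool pointing down it reaches from about 0.275 to 0.825 m from the base axis. Payload 4.9 kg.
Tool frame: the origin (TCP) lies midway between the tips of the shut fingers; the grasp point (between the pads) lies 19 mm behind it (r.grip_depth is the z of the grasp point in the tool frame, in m); z points along the fingers, x is the direction in which the jaws open and shut, and the axes are right-handed (so a half turn about z gives the same grasp; the last joint's range is limited). The gripper opens to 85 mm and grips with 20 to 120 N. Pads are 22 mm wide; open, the fingers measure 114 mm over their backs; the gripper's body (76 mm by 85 mm) begins 54 mm behind the grasp point. The pads swing forward as they close: fully open they stand 13 mm farther back than shut.
Start: joints at [1.189, 0.326, -0.193, 1.052, 0, 1.437], TCP at [0.135, 0.533, 0.231] pointing down, gripper open.
Joint ranges: [-2.65, 2.65], [-0.97, 1.79], [-1.3, 1.35], [-1.93, 2.1], [-1.47, 1.37], [-3.14, 3.14]. Speed limits (rad/s): [2.57, 2.57, 3.14, 3.14, 3.14, 3.14].

### API

Orientations are given as a unit quaternion [w, x, y, z].
In Python, from plant import telemetry, camera, camera_model, r, silhouettes, pinpoint gives the robot as it stands.
- The arm moves only by the tool servo_tool, never from a script. Its arguments are lists of equal length, an entry for each row: "dp": the shift along the world's x, y, z in cm, a list of three; "yaw": the turn about the world's z in degrees. A call has 1 to 20 rows; each row is the pose to reach, as a shift and turn from the pose commanded when the call began; what a row does not reach only later rows make up. A row lasts 1/8 s, in which the tool goes at most 62.5 mm and 10.7 degrees, less where a joint would pass 70% of its speed; a pose out of reach is approached as far as the arm can. A call with a gripper value outside its range is refused whole. "fingers" is the closure, from 0 (fully open) to 1 (shut), set as the call begins (left out, the last holds). The fingers move at their own pace and stop on an object; "force" is the grip in N (left out, the last holds). Time passes only in rows, so rows that repeat a pose let the fingers close. It gives the time, the measured TCP pose, the force and the opening at its end, in the units of the state.
- telemetry.sense(): the state, without advancing time (a new reading comes with each control period).
- camera(name): name is "scene" or "top"; returns the picture (420x560x3 uint8, blue, green, red); there is no depth.
- camera_model(name): a dict with "intrinsics" (3x3 intrinsics, pixels), "k1" (the pictures are not rectified: a ray, as slopes to the right and down, at radius r is drawn at 1 + k1 r^2 times it, then the intrinsics apply), "xyz" and "rotation" of the camera in the world. Camera axes: x right, y down, z forward; pixel columns grow to the right and rows downward; lengths in m; the calibration is good to about 2 mm. A picture is of the moment at which its call begins. camera_model takes no time and is no camera call.
- r.job_done(): hands the job in, once; it reports no verdict.
Trained networks look in the newest picture that a camera, given by its name, has taken for a name from the list of things; names that differ only in an ending like _2 or _b are one class to them, and where a whole thing is asked for, a point or a joint stands for the part that bears it (a point fixed in the world has none). Each returns a list of dicts, best first, with "p" (0 to 1); they miss things now and then, are a little off and sometimes report something else, mostly with a low value. They report only what shows in the picture. A call takes as long as a camera call.
- silhouettes(camera, thing): "mask" (420x560 bool, what is visible of it) and "centre" ([column, row] in pixels, amid what is visible of it).
- pinpoint(camera, thing): "centre" ([column, row] in pixels: a listed point, or the origin of a listed thing).
The state is a dict: "clock": time; "joint_positions": joint angles; "joint_vel": joint speeds; "joint_efforts": joint torques, N m; "ee_pos": TCP position; "orientation": TCP orientation; "force": force on the tool from outside, world axes, zero at the start; "wrist_torque": the same for the moment, N m; "opening": opening from 0.0 (shut) to 1.0 (fully open).
Only numpy, scipy, OpenCV 4.12 (cv2) and the standard library are available. Lean on these libraries where they do the work, as an engineer would, in place of code of your own. Each camera call takes 0.05 s, during which the arm holds its last target.

## Working session

There is one attempt and no reset: what is moved stays moved. The work goes in short steps, Python scripts to look and compute and a tool call to move; the robot and the scene stay as the last step left them, time stands still between calls to the robot, and variables do not carry over. Pictures are saved under pics/ and viewed, and the job is handed in when it is done.

Besides the shell and the picture viewer there is one more tool, called after "Emit:" in YAML: its name, and indented under it one key for each argument. servo_tool: Moves the arm, as the interface text tells. Its arguments: {"type":"object","properties":{"dp":{"type":"array","items":{"type":"array","items":{"type":"number"}}},"yaw":{"type":"array","items":{"type":"number"}},"fingers":{"type":"number"},"force":{"type":"number"}},"required":["dp","yaw"]}

```bash
ls; mkdir -p pics; cat > h.py <<'E'
import numpy as np, cv2
from plant import telemetry, camera, camera_model, r, silhouettes, pinpoint
def ray(cam,px):
    m=camera_model(cam);K=np.array(m["intrinsics"]);k1=m["k1"]
    d=np.array([(px[0]-K[0,2])/K[0,0],(px[1]-K[1,2])/K[1,1]]);u=d.copy()
    for _ in range(30): u=d/(1+k1*(u@u))
    v=np.array(m["rotation"])@np.array([u[0],u[1],1]);return np.array(m["xyz"]),v/np.linalg.norm(v)
def atz(cam,px,z):
    o,v=ray(cam,px);return o+v*(z-o[2])/v[2]
def tri(p,q):
    o1,v1=ray("scene",p);o2,v2=ray("top",q)
    A=np.stack([v1,-v2],1);s=np.linalg.lstsq(A,o2-o1,rcond=None)[0]
    a=o1+s[0]*v1;b=o2+s[1]*v2;return (a+b)/2,np.linalg.norm(a-b)
def proj(cam,P):
    m=camera_model(cam);K=np.array(m["intrinsics"]);c=np.array(m["rotation"]).T@(np.array(P)-np.array(m["xyz"]))
    u=c[:2]/c[2];u=u*(1+m["k1"]*(u@u));return K[:2,:2]@u+K[:2,2]
E
python3 - <<'E'
from h import *
np.set_printoptions(precision=4,suppress=True)
for c in("scene","top"):
    cv2.imwrite(f"pics/{c}0.png",camera(c));print(c,camera_model(c))
    for t in("cover_pad","cover_hinge","heater","strip_top","vial"):
        print(t,[(np.round(d["centre"],1),round(d["p"],2)) for d in pinpoint(c,t)][:3])
print(telemetry.sense())
E
```

```text
pics
scene {'intrinsics': array([[457.0762,   0.    , 282.3941],
       [  0.    , 457.0762, 204.1055],
       [  0.    ,   0.    ,   1.    ]]), 'k1': 0.00697554599940884, 'xyz': array([1.3352, 0.2075, 0.773 ]), 'rotation': array([-0.2599,  0.5723,  0.7124, -0.3121])}
cover_pad [(array([315.7, 193.2]), 0.95)]
cover_hinge [(array([306.3, 233.6]), 0.63), (array([315.9, 197.6]), 0.49)]
heater [(array([308.2, 238.5]), 0.78), (array([211.7, 246.3]), 0.15)]
strip_top [(array([314.6, 195.3]), 0.65)]
vial [(array([297.9, 194.5]), 0.46)]
top {'intrinsics': array([[495.7744,   0.    , 279.0342],
       [  0.    , 495.7744, 213.688 ],
       [  0.    ,   0.    ,   1.    ]]), 'k1': 0.048835188638412484, 'xyz': array([0.5253, 0.0562, 1.1487]), 'rotation': array([-0.0297,  0.7159, -0.6971,  0.0274])}
cover_pad [(array([246.6, 224.4]), 0.96)]
cover_hinge [(array([251.3, 183.5]), 0.71)]
heater [(array([251.8, 217.5]), 0.61)]
strip_top []
vial [(array([269. , 257.5]), 0.42)]
{'clock': 0.6, 'joint_positions': array([ 1.1888,  0.3262, -0.1926,  1.052 , -0.    ,  1.4366]), 'joint_vel': array([-0.0006,  0.0004, -0.0005,  0.001 , -0.0001, -0.    ]), 'joint_efforts': array([ -0.0012, -44.309 ,  26.2646,   0.0014,  -0.0001,  -0.    ]), 'ee_pos': array([0.1349, 0.5332, 0.2313]), 'orientation': array([0.    , 0.7891, 0.6143, 0.    ]), 'force': array([-0.9361, -0.1756,  0.9096]), 'wrist_torque': array([-0.0273,  0.0184,  0.0051]), 'opening': 0.9977961407121668}
```

```bash
sed -i 's/np.array(m\["rotation"\])/RM(m)/g' h.py; cat >> h.py <<'E'
from scipy.spatial.transform import Rotation as _R
def RM(m):
    q=np.array(m["rotation"]);return _R.from_quat(q[[1,2,3,0]]).as_matrix()
E
python3 - <<'E'
from h import *
np.set_printoptions(precision=4,suppress=True)
print(tri([315.7,193.2],[246.6,224.4]),tri([306.3,233.6],[251.3,183.5]),tri([308.2,238.5],[251.8,217.5]),tri([297.9,194.5],[269,257.5]))
for c,m in(("scene",0),("top",0)):
  im=cv2.imread(f"pics/{c}0.png"); 
  x0,y0=(200,110) if c=="scene" else (160,130)
  cv2.imwrite(f"pics/{c}0z.png",cv2.resize(im[y0:y0+170,x0:x0+220],None,fx=3.5,fy=3.5,interpolation=2))
E
```

```text
(array([0.5838, 0.1278, 0.1276]), np.float64(0.0017371801128295166)) (array([0.6739, 0.1238, 0.0917]), np.float64(0.0033507391626757923)) (array([0.6071, 0.123 , 0.0083]), np.float64(0.001373990281793216)) (array([0.5167, 0.0798, 0.0579]), np.float64(0.00105093180878284))
```

View pics/scene0.png

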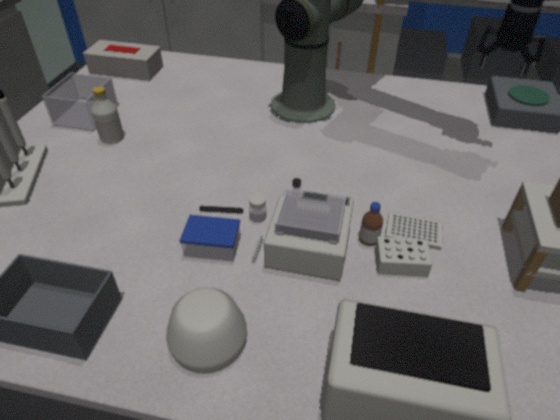

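View pics/top0.png

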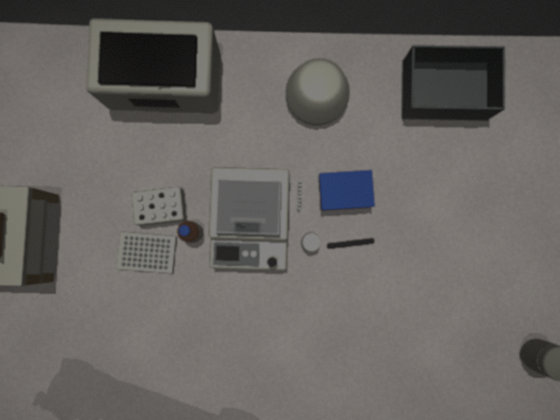

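View pics/top0z.png

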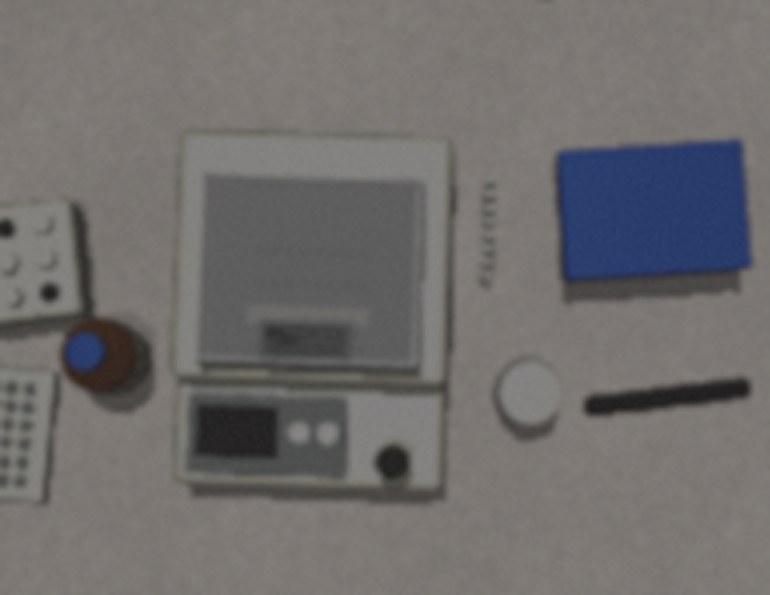

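View pics/scene0z.png

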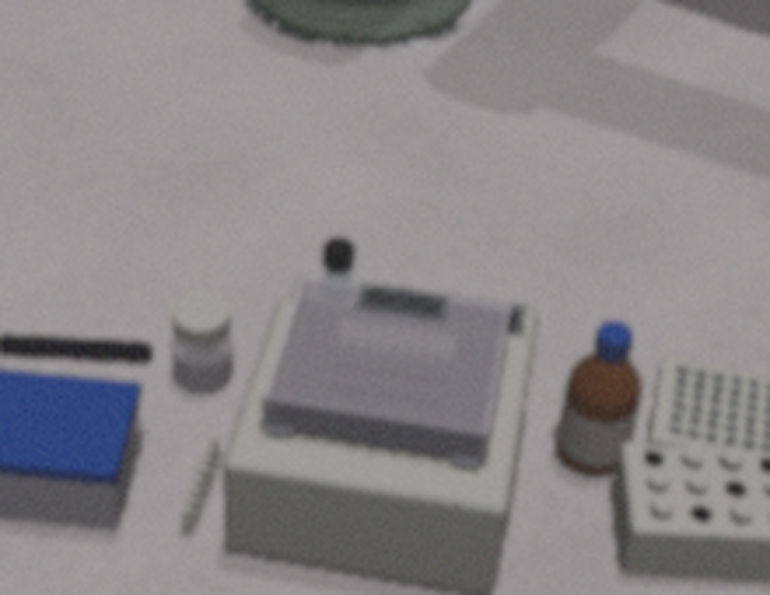

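```bash
cat > fit.py <<'E'
from h import *
from scipy.optimize import least_squares
np.set_printoptions(precision=4,suppress=True)
def z2(c,p): 
    x0,y0=(200,110) if c=="scene" else (160,130)
    return np.array([x0+p[0]/3.5-.36,y0+p[1]/3.5-.36])
# heater frame pts: y left. top image: robot +y appears left
H=[("top",z2("top",(184,132)),(.1125,.085,.086)),("top",z2("top",(450,141)),(.1125,-.085,.086)),
("top",z2("top",(178,483)),(-.1125,.085,.056)),("top",z2("top",(441,491)),(-.1125,-.085,.056)),
("scene",z2("scene",(232,465)),(.1125,-.085,.086)),("scene",z2("scene",(502,508)),(.1125,.085,.086)),
("top",np.array((246.6,224.4)),(-.021,0,.116)),("scene",np.array((315.7,193.2)),(-.021,0,.116)),
("top",np.array((251.3,183.5)),(.08,0,.088)),("scene",np.array((306.3,233.6)),(.08,0,.088)),
("scene",np.array((308.2,238.5)),(0,0,0)),("top",np.array((251.8,217.5)),(0,0,0))]
def W(p,q):
    c,s=np.cos(p[2]),np.sin(p[2]);return np.array([p[0]+c*q[0]-s*q[1],p[1]+s*q[0]+c*q[1],q[2]])
if __name__=="__main__":
    f=lambda p:np.concatenate([proj(c,W(p,q))-x for c,x,q in H])
    s=least_squares(f,[.6,.125,0],loss="soft_l1");print(s.x);print(f(s.x).reshape(-1,2))
    print("pad",W(s.x,(-.021,0,.116)),"strip",W(s.x,(-.005,0,.095)))
    for c in("top","scene"):
        print(c,proj(c,W(s.x,(-.021,0,.116))),proj(c,W(s.x,(-.005,0,.105))))
E
python3 fit.py
```

```text
[ 0.5981  0.1253 -0.0021]
[[-0.8587 -1.3355]
 [ 1.6252 -1.6574]
 [-1.3572  2.4326]
 [ 1.1518  2.3513]
 [-3.756  -1.0446]
 [ 1.6129  0.5961]
 [ 1.0249  3.5867]
 [-1.3446  1.9048]
 [-1.2445 -1.5961]
 [-0.592   2.746 ]
 [ 1.7243 -0.0813]
 [-0.6029  4.044 ]]
pad [0.5771 0.1253 0.116 ] strip [0.5931 0.1253 0.095 ]
top [247.6249 227.9867] [248.2237 220.6823]
scene [314.3554 195.1048] [312.8745 203.576 ]
```

Emit:
servo_tool:
  dp:
    - [6, -4, 0]
    - [11, -8, 0]
    - [16, -12, 0]
    - [20, -16, 0]
    - [24, -20, 0]
    - [28, -24, 0]
    - [32, -28, 0]
    - [36, -32, 0]
    - [40, -36, 0]
    - [44.4, -40.7, 0]
    - [44.4, -40.7, 0]
    - [44.4, -40.7, -4]
    - [44.4, -40.7, -8]
    - [44.4, -40.7, -8]
    - [44.4, -40.7, -8]
    - [44.4, -40.7, -8]
  yaw: [2, 4, 6, 8, 10, 12, 14, 14.2, 14.2, 14.2, 14.2, 14.2, 14.2, 14.2, 14.2, 14.2]
  fingers: 1

```text
clock: 2.6
ee_pos: [0.5802, 0.1267, 0.1534]
orientation: [0.001, 0.707, 0.707, 0.001]
force: [-0.2, 0.1, 0.9]
opening: 0.004
```

```bash
python3 - <<'E'
from h import *
for c in("scene","top"):
  im=camera(c)
  x0,y0=(220,110) if c=="scene" else (180,130)
  cv2.imwrite(f"pics/{c}1z.png",cv2.resize(im[y0:y0+130,x0:x0+160],None,fx=4.5,fy=4.5,interpolation=2))
print(telemetry.sense()["ee_pos"])
print(proj("scene",[.5802,.1267,.1534]))
E
```

```text
[0.57989197 0.12649687 0.1529454 ]
[315.8067176  182.89228763]
```

View pics/scene1z.png

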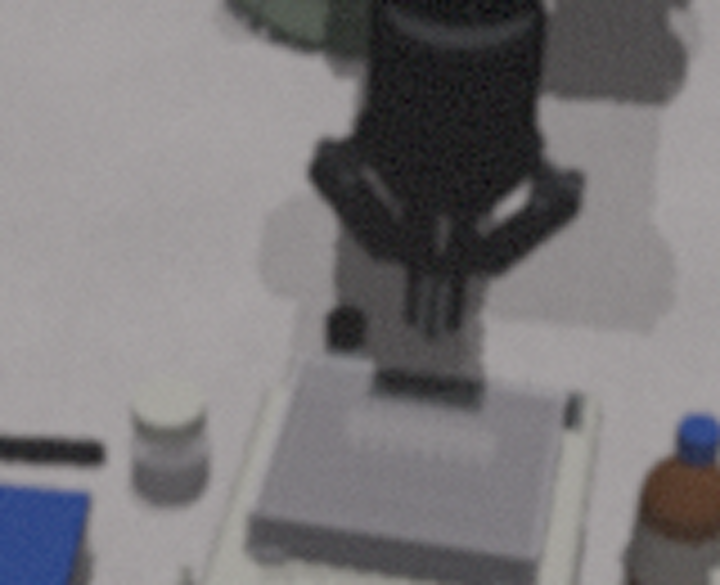

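View pics/top1z.png

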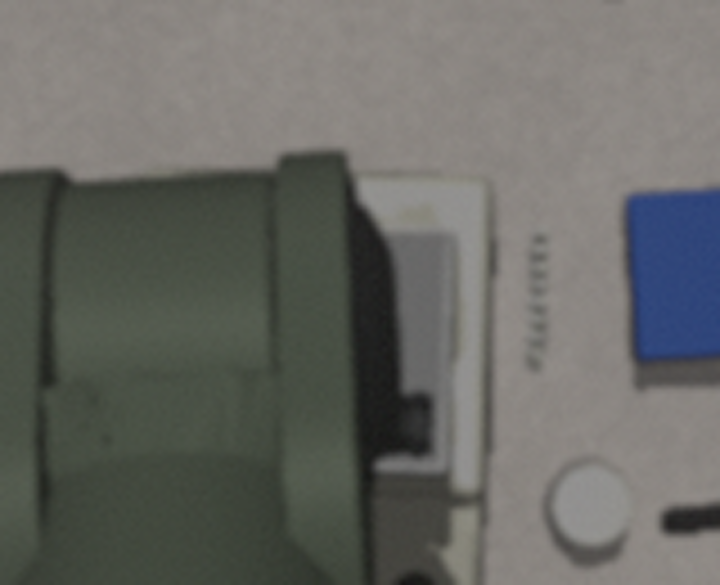

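Emit:
servo_tool:
  dp:
    - [-0.1, -0.1, -1.5]
    - [-0.1, -0.1, -3]
    - [-0.1, -0.1, -3.4]
    - [-0.1, -0.1, -3.4]
    - [-0.1, -0.1, -3.4]
  yaw: [0, 0, 0, 0, 0]

```text
clock: 3.32
ee_pos: [0.5784, 0.1253, 0.1175]
orientation: [0.0, 0.707, 0.707, 0.0]
force: [-0.3, 0.0, -0.2]
opening: 0.006
```

Emit:
servo_tool:
  dp:
    - [0, 0, -0.2]
    - [0, 0, -0.3]
    - [0, 0, -0.4]
    - [0, 0, -0.4]
  yaw: [0, 0, 0, 0]

```text
clock: 3.82
ee_pos: [0.5779, 0.1253, 0.1134]
orientation: [0.0, 0.707, 0.707, 0.0]
force: [-0.6, 0.7, 2.9]
opening: 0.002
```

Emit:
servo_tool:
  dp:
    - [0, 0, -0.1]
    - [0, 0, -0.2]
    - [0, 0, -0.3]
    - [0, 0, -0.3]
  yaw: [0, 0, 0, 0]

```text
clock: 4.32
ee_pos: [0.5773, 0.1253, 0.11]
orientation: [-0.0, 0.707, 0.707, -0.0]
force: [-3.0, -0.1, 3.7]
opening: -0.001
```

Emit:
servo_tool:
  dp:
    - [-1.5, 0, 2]
    - [-5, 0, 5]
    - [-9, 0, 8]
    - [-10, 0, 12]
    - [-10, 0, 12]
    - [-10, 0, 12]
    - [-10, 0, 12]
    - [-10, 0, 12]
    - [-10, 0, 12]
    - [-10, 0, 12]
    - [-10, 0, 12]
    - [-10, 0, 12]
  yaw: [0, 0, 0, 0, 0, 0, 0, 0, 0, 0, 0, 0]

```text
clock: 5.82
ee_pos: [0.4779, 0.1252, 0.2303]
orientation: [0.0, 0.707, 0.707, 0.0]
force: [-1.1, -0.0, 0.4]
opening: 0.002
```

```bash
python3 - <<'E'
from h import *
np.set_printoptions(precision=4,suppress=True)
for c in("scene","top"):
  im=camera(c)
  x0,y0=(220,110) if c=="scene" else (180,130)
  cv2.imwrite(f"pics/{c}2z.png",cv2.resize(im[y0:y0+130,x0:x0+160],None,fx=4.5,fy=4.5,interpolation=2))
  for t in("cover_pad","strip_top"):
        print(c,t,[(np.round(d["centre"],1),round(d["p"],2)) for d in pinpoint(c,t)][:3])
print(telemetry.sense()["ee_pos"])
E
```

```text
scene cover_pad [(array([310.5, 193.9]), 0.79)]
scene strip_top []
top cover_pad [(array([247.2, 177.8]), 0.65)]
top strip_top [(array([250.9, 178.1]), 0.33)]
[0.4779 0.1252 0.2303]
```

View pics/scene2z.png

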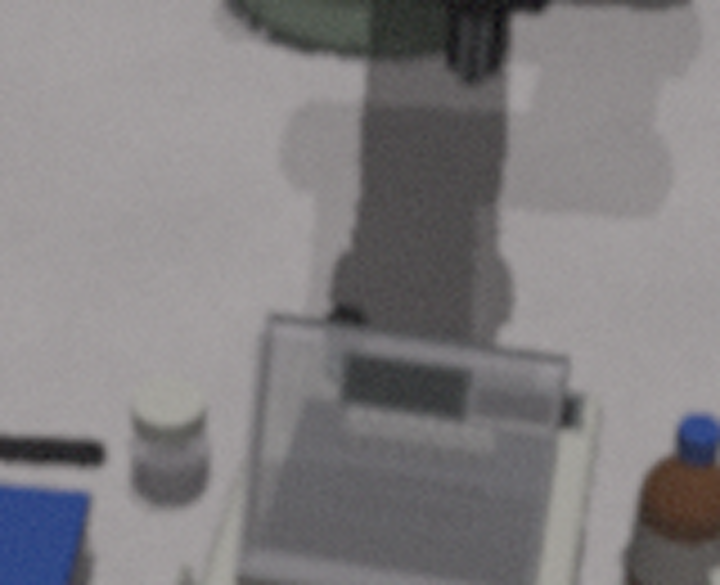

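View pics/top2z.png

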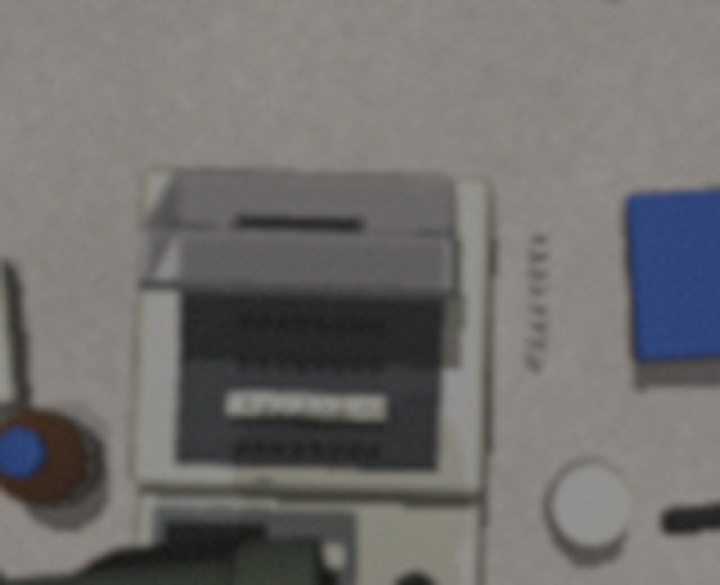

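```bash
python3 - <<'E'
from h import *
np.set_printoptions(precision=4,suppress=True)
print(tri([313.4,205.2],[247.6,219.8]),atz("top",[247.6,219.8],.105),atz("scene",[313.4,205.2],.105))
print("pad",tri([310.5,193.9],[247.2,177.8]))
print("rim",atz("top",[247,194],.195),"rim outer",atz("top",[247,180.5],.205))
E
```

```text
(array([0.5951, 0.1269, 0.1023]), np.float64(9.237255045090445e-05)) [0.5949 0.1267 0.105 ] [0.5981 0.1273 0.105 ]
pad (array([0.6699, 0.1258, 0.1976]), np.float64(0.004015368042357597))
rim [0.6389 0.1233 0.195 ] rim outer [0.6638 0.1235 0.205 ]
```

```bash
python3 - <<'E'
from h import *
np.set_printoptions(precision=4,suppress=True)
for z in(.25,.3,.35,.4,.45): print(z,atz("top",[257.5,172],z),atz("top",[268,196],z), atz("top",[258,163.5],z))
E
```

```text
0.25 [0.6734 0.1015 0.25  ] [0.6297 0.0811 0.25  ] [0.6892 0.1011 0.25  ]
0.3 [0.6652 0.099  0.3   ] [0.6239 0.0797 0.3   ] [0.68   0.0986 0.3   ]
0.35 [0.6569 0.0965 0.35  ] [0.6181 0.0783 0.35  ] [0.6709 0.0961 0.35  ]
0.4 [0.6487 0.094  0.4   ] [0.6123 0.0769 0.4   ] [0.6618 0.0936 0.4   ]
0.45 [0.6405 0.0914 0.45  ] [0.6065 0.0755 0.45  ] [0.6527 0.0911 0.45  ]
```

Emit:
servo_tool:
  dp:
    - [5, 0.1, 0]
    - [10, 0.1, -2]
    - [11, 0.1, -6]
    - [11, 0.1, -10]
    - [11, 0.1, -11.8]
    - [11, 0.1, -11.8]
    - [11, 0.1, -11.8]
  yaw: [0, 0, 0, 0, 0, 0, 0]

```text
clock: 7.0
ee_pos: [0.5885, 0.1263, 0.1132]
orientation: [0.0, 0.707, 0.707, 0.0]
force: [0.0, -0.9, -0.3]
opening: -0.002
```

Emit:
servo_tool:
  dp:
    - [0, 0, -0.2]
    - [0, 0, -0.4]
    - [0, 0, -0.6]
    - [0, 0, -0.8]
    - [0, 0, -0.8]
  yaw: [0, 0, 0, 0, 0]

```text
clock: 7.62
ee_pos: [0.5882, 0.1263, 0.1045]
orientation: [0.0, 0.707, 0.707, 0.0]
force: [0.8, 0.1, 2.2]
opening: -0.001
```

Emit:
servo_tool:
  dp:
    - [0, 0, -0.2]
    - [0, 0, -0.4]
    - [0, 0, -0.6]
    - [0, 0, -0.6]
  yaw: [0, 0, 0, 0]

```text
clock: 8.12
ee_pos: [0.588, 0.1262, 0.098]
orientation: [0.0, 0.707, 0.707, 0.0]
force: [0.5, 0.5, 1.8]
opening: 0.003
```

Emit:
servo_tool:
  dp:
    - [0, 0, -0.1]
    - [0, 0, -0.2]
    - [0, 0, -0.3]
    - [0, 0, -0.3]
  yaw: [0, 0, 0, 0]

```text
clock: 8.62
ee_pos: [0.5881, 0.1263, 0.0969]
orientation: [0.0, 0.707, 0.707, 0.0]
force: [-2.9, 0.3, 13.0]
opening: 0.0
```

Emit:
servo_tool:
  dp:
    - [0, 0, -0.1]
    - [0, 0, -0.2]
    - [0, 0, -0.2]
  yaw: [0, 0, 0]

```text
clock: 9.0
ee_pos: [0.5882, 0.1263, 0.0967]
orientation: [0.001, 0.707, 0.707, 0.001]
force: [-7.6, -0.4, 25.4]
opening: -0.001
```

Emit:
servo_tool:
  dp:
    - [0, 0, 1.5]
    - [0, 0, 6]
    - [-2, 0, 11]
    - [-7, 0, 14]
    - [-11, 0, 14]
    - [-11, 0, 14]
    - [-11, 0, 14]
  yaw: [0, 0, 0, 0, 0, 0, 0]

```text
clock: 9.88
ee_pos: [0.4783, 0.1262, 0.2333]
orientation: [0.0, 0.707, 0.707, 0.0]
force: [0.6, 0.8, 0.1]
opening: -0.001
```

```bash
python3 - <<'E'
from h import *
np.set_printoptions(precision=4,suppress=True)
for c in("scene","top"):
  im=camera(c)
  x0,y0=(220,110) if c=="scene" else (180,130)
  cv2.imwrite(f"pics/{c}3z.png",cv2.resize(im[y0:y0+130,x0:x0+160],None,fx=4.5,fy=4.5,interpolation=2))
  for t in("cover_pad","strip_top"):
        print(c,t,[(np.round(d["centre"],1),round(d["p"],2)) for d in pinpoint(c,t)][:3])
print(telemetry.sense()["ee_pos"])
E
```

```text
scene cover_pad [(array([308. , 194.2]), 0.7), (array([308. , 239.4]), 0.61)]
scene strip_top []
top cover_pad [(array([245.4, 178.5]), 0.81), (array([267.8, 262.6]), 0.44)]
top strip_top [(array([246.1, 221. ]), 0.58), (array([253.1, 219. ]), 0.37)]
[0.4783 0.1261 0.2328]
```

View pics/scene3z.png

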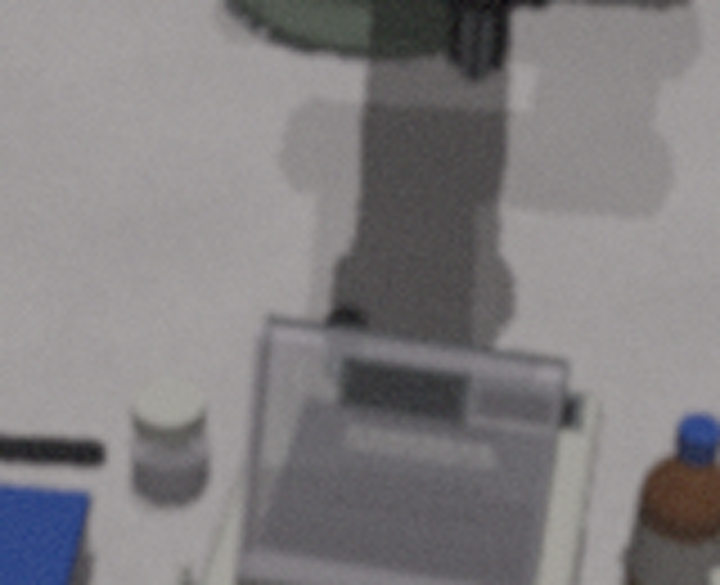

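View pics/top3z.png

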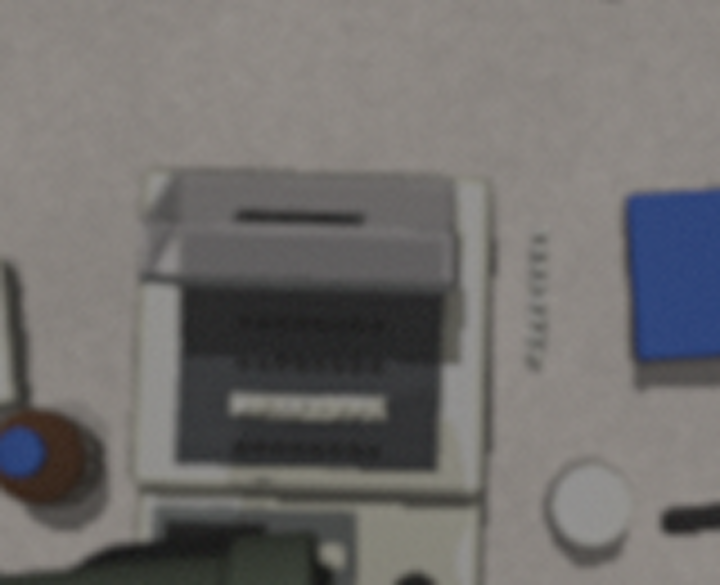

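Emit:
servo_tool:
  dp:
    - [0, 0, 3]
    - [5, 0, 4]
    - [11, 0, 4]
    - [17, 0, 4]
    - [22, 0, 4]
    - [25, 0, 4]
    - [25, 0, 0]
    - [25, 0, -4.5]
    - [25, 0, -4.5]
    - [25, 0, -4.5]
  yaw: [0, 0, 0, 0, 0, 0, 0, 0, 0, 0]

```text
clock: 11.42
ee_pos: [0.7287, 0.1262, 0.1898]
orientation: [0.001, 0.707, 0.707, 0.001]
force: [0.3, -0.5, 0.5]
opening: -0.001
```

Emit:
servo_tool:
  dp:
    - [-2.5, 0, -0.5]
    - [-4.6, 0, -0.6]
    - [-6, 0, -0.8]
    - [-7.5, 0, -1.1]
    - [-9, 0, -1.7]
    - [-10.3, 0, -2.4]
    - [-11.6, 0, -3.4]
    - [-12.7, 0, -4.5]
    - [-13.4, 0, -5.5]
    - [-14, 0, -6.4]
    - [-14.6, 0, -7.2]
    - [-14.6, 0, -7.2]
    - [-14.6, 0, -7.2]
  yaw: [0, 0, 0, 0, 0, 0, 0, 0, 0, 0, 0, 0, 0]

```text
clock: 13.05
ee_pos: [0.5809, 0.1262, 0.116]
orientation: [-0.001, 0.707, 0.707, -0.001]
force: [-1.8, 0.0, 2.8]
opening: -0.001
```

```bash
python3 - <<'E'
from h import *
for c in("scene",):
  im=camera(c)
  x0,y0=(220,110)
  cv2.imwrite(f"pics/{c}4z.png",cv2.resize(im[y0:y0+130,x0:x0+160],None,fx=4.5,fy=4.5,interpolation=2))
E
```

```text
(no output)
```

View pics/scene4z.png

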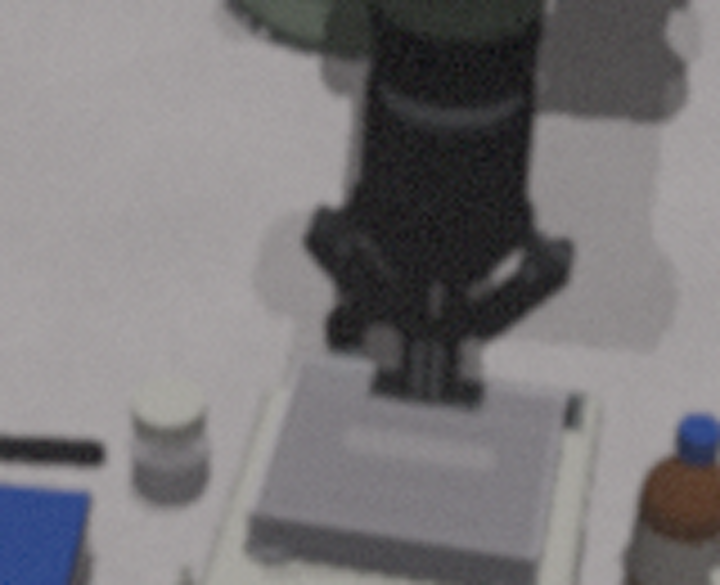

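Emit:
servo_tool:
  dp:
    - [0, 0, -0.2]
    - [0, 0, -0.4]
    - [0, 0, -0.6]
    - [0, 0, -0.65]
    - [0, 0, -0.65]
  yaw: [0, 0, 0, 0, 0]

```text
clock: 13.72
ee_pos: [0.5817, 0.1262, 0.1097]
orientation: [-0.0, 0.707, 0.707, -0.0]
force: [-3.6, 0.1, 3.7]
opening: -0.003
```

Emit:
servo_tool:
  dp:
    - [0, 0, 0.4]
    - [0, 0, 1.2]
    - [0, 0, 4]
    - [-3, 0, 9]
    - [-8, 0, 12]
    - [-10, 0, 12]
    - [-10, 0, 12]
    - [-10, 0, 12]
    - [-10, 0, 12]
    - [-10, 0, 12]
  yaw: [0, 0, 0, 0, 0, 0, 0, 0, 0, 0]

```text
clock: 14.98
ee_pos: [0.4824, 0.1261, 0.2292]
orientation: [-0.0, 0.707, 0.707, -0.0]
force: [-0.1, 0.5, 0.8]
opening: 0.002
```

```bash
python3 - <<'E'
from h import *
for c in("scene","top"):
  im=camera(c)
  x0,y0=(220,110) if c=="scene" else (180,130)
  cv2.imwrite(f"pics/{c}5z.png",cv2.resize(im[y0:y0+130,x0:x0+160],None,fx=4.5,fy=4.5,interpolation=2))
  print(c,[(np.round(d["centre"],1),round(d["p"],2)) for d in pinpoint(c,"cover_pad")][:2])
print(telemetry.sense()["ee_pos"])
E
```

```text
scene [(array([312.5, 192.6]), 0.62)]
top [(array([243.6, 223.6]), 0.9)]
[0.48198234 0.12618947 0.22951423]
```

View pics/scene5z.png

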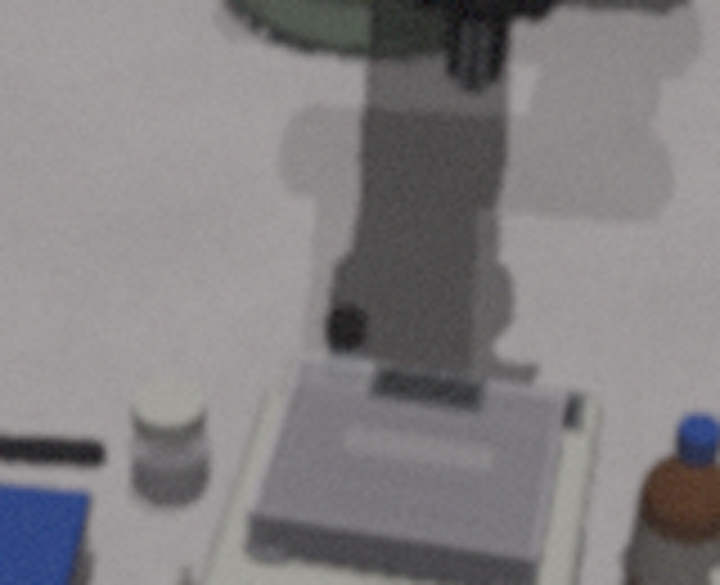

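View pics/top5z.png

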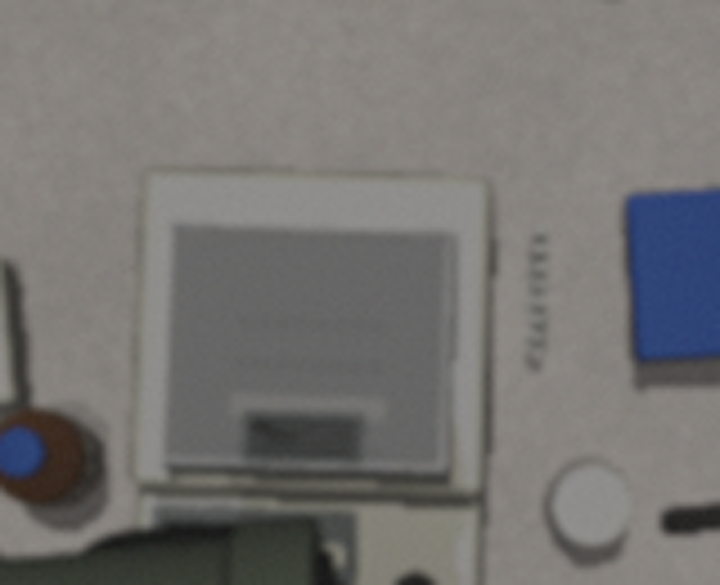

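The cover is shut and has stayed down for over a second. The pad shows at zoomed pixel (428,388), the same place as at the start. Through the cover the strip sits lower than before, at row 447 against about 430. The vial and its neighbours have not moved.

```bash
python3 -c "
from plant import r
print(r.job_done())"
```

```text
the job is handed in; nothing more can be done
None
```

The job is done and handed in at about 15 s of the 45 s allowed. I popped the cover open at its pad, pushed the strip down to its stop with the shut fingertips, then swung the cover down from behind and pressed the pad until it latched.

What the last checks showed:
- **Strip:** it met a firm stop at fingertip height 0.0967 m, with the force rising to 25 N. That is within the 2 mm calibration error of the expected 0.095 m. In the scene view it moved down about 3 pixels, which fits 8–9 mm of travel.
- **Cover:** each press took the pad about 6 mm down, at about 3.7 N. After the second press the cover stayed shut for over a second with the robot clear, and the pad was back where it started in both views.
- **Bystanders:** those in the last close-up views (vial, jar, reagent, spare strip, tip box, marker) look unmoved. I did not check the tube rack and well plate in the final pictures.

One reading disagreed. The networks first put the pad about 12 mm too high (0.128 m against 0.116 m) and about 5 mm too far back. I used the stated heights with a fit to the heater's outline instead, and contact with the pad confirmed them.

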